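# Refill the empty pockets of the counter display

## Task

Find the empty pockets of the wooden display tray and refill them with spare jars from the counter, one jar to each empty pocket, set down gently (not dropped) so that it stands upright on the pocket's floor. A pocket that holds the flat tin is not empty; leave what is already in the tray in its pocket, and leave the spare you do not need standing on the counter. Do not knock over or push aside the slim bottle or the pen that are among the spares.

Things in the scene. Friction and masses are not known exactly. Their poses are not given: they have to be found in the camera images.
- tray: Open wooden display tray, fixed to the counter, 168 mm (its x) by 248 mm (its y), 30 mm high, divided into 2 (along x) by 3 (along y) square pockets at 80 mm pitch. Each pocket is 72 mm square inside, walls 8 mm thick; the pocket floor is 6 mm above the counter, so walls stand 24 mm above the floor. Origin: centre of the tray's underside, at counter height; z up.
- pocket1 (a point): Centre of the floor of one pocket, at (-40, -80, 6) mm in the tray's frame; axes as the tray's. May hold a jar, the flat tin, or nothing: four of the six pockets are occupied at the start, two are empty.
- pocket2 (a point): Centre of the floor of one pocket, at (-40, 0, 6) mm in the tray's frame; axes as the tray's. May hold a jar, the flat tin, or nothing: four of the six pockets are occupied at the start, two are empty.
- pocket3 (a point): Centre of the floor of one pocket, at (-40, 80, 6) mm in the tray's frame; axes as the tray's. May hold a jar, the flat tin, or nothing: four of the six pockets are occupied at the start, two are empty.
- pocket4 (a point): Centre of the floor of one pocket, at (40, -80, 6) mm in the tray's frame; axes as the tray's. May hold a jar, the flat tin, or nothing: four of the six pockets are occupied at the start, two are empty.
- pocket5 (a point): Centre of the floor of one pocket, at (40, 0, 6) mm in the tray's frame; axes as the tray's. May hold a jar, the flat tin, or nothing: four of the six pockets are occupied at the start, two are empty.
- pocket6 (a point): Centre of the floor of one pocket, at (40, 80, 6) mm in the tray's frame; axes as the tray's. May hold a jar, the flat tin, or nothing: four of the six pockets are occupied at the start, two are empty.
- jar1: Cosmetic-type jar of leather cream: white opal-glass cylinder with a light metal screw lid of the same diameter. 44 mm diameter, 72 mm tall, 0.10 to 0.21 kg. Origin: centre of its underside, z up along its axis. All six jars are identical. Starts standing in one of the tray's pockets, near its centre; which pocket varies.
- jar2: Cosmetic-type jar of leather cream: white opal-glass cylinder with a light metal screw lid of the same diameter. 44 mm diameter, 72 mm tall, 0.10 to 0.21 kg. Origin: centre of its underside, z up along its axis. All six jars are identical. Starts standing in one of the tray's pockets, near its centre; which pocket varies.
- jar3: Cosmetic-type jar of leather cream: white opal-glass cylinder with a light metal screw lid of the same diameter. 44 mm diameter, 72 mm tall, 0.10 to 0.21 kg. Origin: centre of its underside, z up along its axis. All six jars are identical. Starts standing in one of the tray's pockets, near its centre; which pocket varies.
- tin: Flat round dark metal tin of polish, 52 mm diameter, 22 mm high, 0.08 kg; it lies in one of the tray's pockets, wholly below the top of the walls (its pocket counts as filled; which pocket varies). Origin: centre of its underside.
- jar4: Cosmetic-type jar of leather cream: white opal-glass cylinder with a light metal screw lid of the same diameter. 44 mm diameter, 72 mm tall, 0.10 to 0.21 kg. Origin: centre of its underside, z up along its axis. All six jars are identical. A spare: starts standing on the counter to the right (-y) of the tray, neighbours at least 75 mm away centre to centre.
- jar5: Cosmetic-type jar of leather cream: white opal-glass cylinder with a light metal screw lid of the same diameter. 44 mm diameter, 72 mm tall, 0.10 to 0.21 kg. Origin: centre of its underside, z up along its axis. All six jars are identical. A spare: starts standing on the counter to the right (-y) of the tray, neighbours at least 75 mm away centre to centre.
- jar6: Cosmetic-type jar of leather cream: white opal-glass cylinder with a light metal screw lid of the same diameter. 44 mm diameter, 72 mm tall, 0.10 to 0.21 kg. Origin: centre of its underside, z up along its axis. All six jars are identical. A spare: starts standing on the counter to the right (-y) of the tray, neighbours at least 75 mm away centre to centre.
- bottle: Slim white bottle with a thin neck, 36 mm diameter, 120 mm tall, standing among the spare jars; not a spare. Origin: centre of its underside.
- pen: Ball pen, 147 mm long, 9 mm thick, lying on the counter between the spare jars. Origin: underside, near the middle; x along the pen.

How it is judged:
By the outcome, as a careful person would: the job done as asked, in the order asked, and still so for the second after the job is handed in, with the robot touching nothing.
It also fails if it takes over 51 s, if anything falls off the work surface, if the arm or the gripper's body presses on something with over 40 N, if the wrist force passes 120 N, or if a joint passes its speed limit or range.

## Robot

A 6-joint arm with a two-finger parallel gripper is mounted at the origin on the work surface. World frame = base frame: x ahead of the robot, y to its left, z up, the work surface at z = 0. Lengths are in m, angles in rad, forces in N, time in s.
With the tool pointing down it reaches from about 0.325 to 0.775 m from the base axis. Payload 5.5 kg.
Tool frame: the origin (TCP) lies between the finger pads; the fingertips stand 8 mm ahead of it and the grasp point (between the pads) lies 11 mm behind it (manip.tcp_to_tips is the distance from the TCP to the fingertips, in m); z points along the fingers, y is the line along which they close (so a half turn about z gives the same grasp; the last joint's range is limited). The gripper opens to 88 mm and grips with 3 to 60 N. Pads are 20 mm wide; open, the fingers measure 115 mm over their backs; the gripper's body (75 mm by 178 mm) begins 61 mm behind the grasp point.
Start: joints at [1.203, 0.091, 1.231, -0, 1.82, -0.057], TCP at [0.183, 0.571, 0.231] pointing down, gripper open.
Joint ranges: [-2.87, 2.87], [-0.86, 2.18], [0.17, 2.46], [-1.51, 4.65], [0.06, 2.69], [-2.65, 2.65]. Speed limits (rad/s): [2.57, 2.57, 3.01, 3.14, 3.14, 3.14].

## Interface

Orientations are given as a unit quaternion [w, x, y, z].
In Python, from bench import manip gives the robot as it stands. Calls block until the motion is done:
- manip.move_to(position, orientation): joint-space move of the TCP to a pose.
- manip.move_l(position, speed=0.15, orientation=None): straight line of the TCP; orientation=None keeps the orientation; speed is the mean speed in m/s.
- manip.movej(angles): joint-space move.
- manip.gripper_open() and manip.close(): open the fingers fully, or close them until they stop; the grip force is fixed at half the most.
- manip.hold(seconds).
- manip.inverse_kinematics(position, orientation): joint angles nearest the present ones, or None.
- manip.state(): the state.
- manip.get_image(name): name is "scene" or "top" or "wrist"; returns a dict with "frame" (480x640x3 uint8, blue, green, red), "depth" (480x640 float32, m along the optical axis (not along the pixel's ray), 0 where there is no reading), "camera_matrix" (3x3 intrinsics, pixels), "view" (4x4, takes a point from world to camera coordinates). Camera axes: x right, y up, looking along -z (the intrinsics and any distortion apply to the point x, -y, -z); pixel columns grow to the right and rows downward; lengths in m; the calibration is good to about 2 mm. The wrist camera is an equidistant fisheye: a pixel r from the principal point sees the ray r / f radians off the axis. A picture is of the moment at which its call begins.
A pose or a line that the arm cannot do raises manip.IKError and nothing moves.
- manip.job_done(): hands the job in; it is judged then, once.
The state is a dict: "time": time; "joint_pos": joint angles; "dq": joint speeds; "joint_torque": joint torques, N m; "ee_pos": TCP position; "ee_rot": TCP orientation; "ft_force": force on the tool from outside, world axes, zero at the start; "moment": the same for the moment, N m; "finger_gap": finger opening in m; "finger_force": force on a finger pad.
Only numpy, scipy, OpenCV 4.12 (cv2) and the standard library are available. Lean on these libraries where they do the work, as an engineer would, in place of code of your own. Each camera call takes 0.05 s, during which the arm holds its last target. There are 200 camera calls.

## Working session

There is one attempt and no reset: what is moved stays moved. The work goes in short steps, each a Python script; the robot and the scene stay as the last script left them, time stands still between calls to the robot, and variables do not carry over. Pictures are saved under pics/ and viewed, at most 10 in all, crops included, and the job is handed in when it is done.

```bash
mkdir -p pics
cat > h.py <<'E'
import numpy as np, cv2
from bench import manip
def cloud(im):
    d=im["depth"];K=im["camera_matrix"];v,u=np.indices(d.shape)
    p=np.stack([(u-K[0,2])/K[0,0]*d,-(v-K[1,2])/K[1,1]*d,-d,np.ones_like(d)],-1)
    return (p@np.linalg.inv(im["view"]).T)[...,:3]
E
python3 - <<'E'
from h import *
for n in("top","scene"):
    im=manip.get_image(n);cv2.imwrite(f"pics/{n}.png",im["frame"])
    np.save(n,cloud(im));d=im["depth"];np.save(n+"d",d);print(n,np.linalg.inv(im["view"]).round(3).tolist(),im["camera_matrix"].tolist(),(d==0).mean())
E
```

```text
top [[0.021, 0.996, -0.086, 0.48], [-1.0, 0.023, 0.022, -0.005], [0.024, 0.086, 0.996, 0.998], [0.0, 0.0, 0.0, 1.0]] [[568.3056931007596, 0.0, 309.50686112778476], [0.0, 568.3056931007596, 239.55664310696125], [0.0, 0.0, 1.0]] 0.003997395833333334
scene [[0.679, -0.534, 0.504, 1.006], [0.734, 0.481, -0.479, -0.445], [0.014, 0.695, 0.719, 0.687], [0.0, 0.0, 0.0, 1.0]] [[585.1086131235866, 0.0, 324.0234810353925], [0.0, 585.1086131235866, 232.7039159473383], [0.0, 0.0, 1.0]] 0.0039713541666666664
```

View pics/top.png

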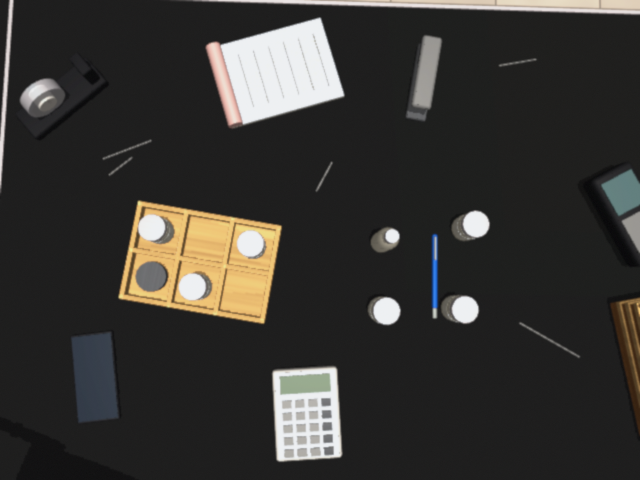

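View pics/scene.png

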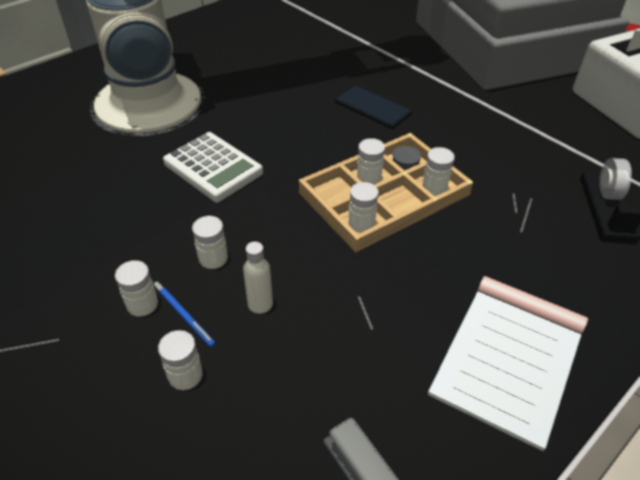

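The top picture shows the empty pockets at about (207,236) and (243,293). The tin is at (151,276), and the tray jars are at (153,228), (251,244) and (193,286). The spares are at (386,311), (462,309) and (472,225), the bottle at (388,239) and the pen at x≈435. The scene picture agrees.

Run:
```python
from h import *
for n in("top","scene"):
    P=np.load(n+".npy");z=P[...,2];ok=(abs(P[...,0]-.48)<.3)&(abs(P[...,1])<.5)
    print(n,"counter z",np.median(z[ok]))
    def blobs(lo,hi,mn):
        m=(ok&(z>lo)&(z<hi)).astype(np.uint8);k,l,s,c=cv2.connectedComponentsWithStats(m)
        for i in range(1,k):
            if s[i,4]>mn:
                q=P[l==i];(cx,cy),r=cv2.minEnclosingCircle(q[:,:2].astype(np.float32))
                print(c[i].round(),s[i,4],"mean",q.mean(0).round(4),"circ",round(cx,4),round(cy,4),round(r,4),"rect",cv2.minAreaRect(q[:,:2].astype(np.float32)))
    print("lids");blobs(.066,.08,150)
    print("bottle");blobs(.1,.13,20)
    print("tray");blobs(.025,.035,300)
```

```text
top counter z 0.0010843732324909428
lids
[475. 224.] 556 mean [ 0.5931 -0.2981  0.0725] circ 0.5936 -0.2981 0.0224 rect ((0.5933306217193604, -0.2988036870956421), (0.04309270530939102, 0.04251939803361893), 84.73102569580078)
[152. 227.] 505 mean [0.5741 0.2294 0.0775] circ 0.5746 0.2308 0.0226 rect ((0.5746780633926392, 0.23057982325553894), (0.04394015669822693, 0.042626574635505676), 87.36363220214844)
[250. 243.] 452 mean [0.5523 0.0704 0.078 ] circ 0.5522 0.0707 0.0219 rect ((0.5515919327735901, 0.07091038674116135), (0.04229869320988655, 0.04244116693735123), 48.34294891357422)
[193. 286.] 486 mean [0.4805 0.161  0.0776] circ 0.4803 0.1618 0.0221 rect ((0.48083817958831787, 0.16139283776283264), (0.04187965393066406, 0.042560480535030365), 1.6521347761154175)
[386. 311.] 574 mean [ 0.4479 -0.1519  0.0726] circ 0.4479 -0.1523 0.0219 rect ((0.447959303855896, -0.15221276879310608), (0.04297175258398056, 0.04219206050038338), 64.79489135742188)
[464. 309.] 581 mean [ 0.453  -0.2795  0.0724] circ 0.4533 -0.2801 0.0223 rect ((0.45306113362312317, -0.27966469526290894), (0.042190223
[... 1813 characters left out ...]
circ 0.5937 -0.2996 0.0229 rect ((0.5935444235801697, -0.30001458525657654), (0.04374796152114868, 0.04345865175127983), 72.17140197753906)
bottle
[255. 252.] 300 mean [ 0.5691 -0.1552  0.1143] circ 0.5658 -0.1537 0.0118 rect ((0.5665547251701355, -0.15375395119190216), (0.02094174548983574, 0.022316880524158478), 35.19614791870117)
tray
[407. 154.] 350 mean [0.4986 0.2405 0.0266] circ 0.4982 0.2403 0.0266 rect ((0.4982169568538666, 0.24000558257102966), (0.04893049597740173, 0.050588708370923996), 52.19717788696289)
[381. 193.] 2256 mean [0.5387 0.1286 0.0281] circ 0.5253 0.156 0.1479 rect ((0.524441659450531, 0.15705615282058716), (0.2510068118572235, 0.1703173965215683), 81.1288833618164)
```

```bash
cat >> h.py <<'E'
from scipy.spatial.transform import Rotation as R
T=np.array([.5237,.1577]);YAW=np.radians(-8.7);c,s=np.cos(YAW),np.sin(YAW)
pocket=lambda x,y:T+np.array([[c,-s],[s,c]])@[x,y]
def quat(a): # tool down, closing axis (tool y) at world angle a
    y=np.array([np.cos(a),np.sin(a),0]);z=np.array([0,0,-1.]);q=R.from_matrix(np.c_[np.cross(y,z),y,z]).as_quat()
    return [q[3],*q[:3]]
def best(xy,z,angs): # easiest last-joint angle
    o=[]
    for a in angs:
        for b in(a,a+np.pi):
            j=manip.inverse_kinematics([*xy,z],quat(b))
            if j is not None:o.append((abs(j[5]),b,j))
    o.sort(key=lambda t:t[0]);print("j",np.round(o[0][2],2));return quat(o[0][1])
def fz():
    f=[]
    for _ in range(3):manip.hold(.02);f.append(manip.state()["ft_force"][2])
    return np.mean(f)
G=.044 # TCP height above jar base
def pick(xy):
    q=best(xy,.2,[np.pi/2]);manip.move_to([*xy,.2],q);manip.move_l([*xy,G],.12);manip.close()
    print("gap",manip.state()["finger_gap"],manip.state()["finger_force"]);manip.move_l([*xy,.2],.15)
    st=manip.state();print("lifted",st["finger_gap"],fz(),st["time"])
def place(xy):
    q=best(xy,.2,[YAW+np.pi/4,YAW-np.pi/4]);manip.move_to([*xy,.2],q);manip.move_l([*xy,G+.012],.12);manip.hold(.2)
    f0=fz();z=G+.010
    while z>G+.002:
        manip.move_l([*xy,z],.02);f=fz()
        if f-f0>1.2:break
        z-=.0007
    print("touch z",z-G,f0,f);manip.gripper_open();manip.move_l([*xy,.2],.15);print(manip.state()["time"])
E
python3 - <<'E'
from h import *
print(manip.state()["time"],pocket(.04,0),pocket(-.04,-.08))
pick([.4482,-.1526])
E
```

```text
0.1 [0.56323976 0.15164957] [0.47205938 0.08467092]
j [-0.4  -0.26  1.61 -0.    1.78  1.17]
gap 0.04348029351881229 29.997874796390533
lifted 0.04372348179760225 -2.1782396680542946 6.2167
```

Run:
```python
from h import *
place(pocket(.04,0))
im=manip.get_image("scene");cv2.imwrite("pics/s2.png",im["frame"])
```

```text
j [ 0.2   0.04  1.34 -0.    1.76 -0.43]
touch z 0.005100000000000007 -1.4897197763179226 5.49215027928106
13.6833
```

View pics/s2.png

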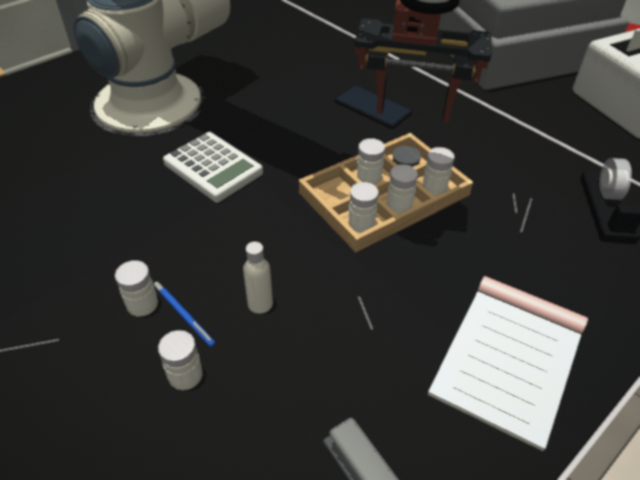

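The first jar stands upright in the middle pocket at (402,188), and the others haven't moved. Next is the second jar.

Run:
```python
from h import *
pick([.4532,-.2804])
if .042<manip.state()["finger_gap"]<.046:
    place(pocket(-.04,-.08))
    manip.move_to([.35,.3,.3],quat(np.pi/2+.7))
im=manip.get_image("top");cv2.imwrite("pics/t3.png",im["frame"]);P=cloud(im)
for n in [(.5632,.1516),(.4721,.0847)]:
    m=(np.hypot(P[...,0]-n[0],P[...,1]-n[1])<.035)&(P[...,2]>.06);q=P[m];print(q.mean(0),q[:,2].std())
print(manip.state()["time"])
```

```text
j [-0.62 -0.09  1.47 -0.    1.77  0.95]
gap 0.04363210195572845 29.9985109269619
lifted 0.043526119389964764 -1.6368512741671057 18.7583
j [ 0.11 -0.24  1.6  -0.    1.78 -0.53]
touch z 0.0058000000000000065 -1.151632197916961 0.09461391731091166
25.8583
[0.5632572  0.14949031 0.07790923] 0.003209617191803574
[0.47314256 0.08304594 0.07834323] 0.0021626048327453703
26.95
```

View pics/t3.png

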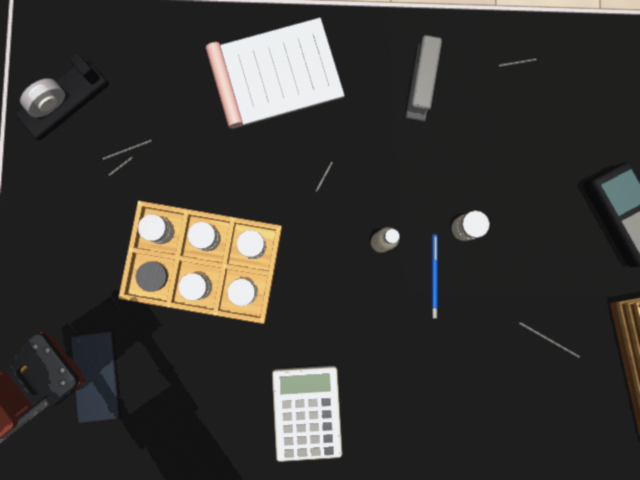

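Both jars stand upright in their pockets at (203,236) and (241,293), with lids 78 mm above the counter. The bottle, pen and last spare haven't moved.

```bash
python3 -c "
from bench import manip
print(manip.job_done())"
```

```text
the job is handed in; nothing more can be done
None
```

I refilled both empty pockets (pocket5 and pocket1) with spare jars, both standing upright, and handed the job in at about 27 s; the bottle, pen and third spare were not disturbed.

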